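# Draw the notched glass slide and show its label side up

## Task

Two identical glass slides stand on end in small grey stands; one stands frosted end up, known by the small notch in its top corner, and its label side is the side you face when that notch is at your upper right. Gripping it only lightly by its long edges, because glass cracks when squeezed, draw it up out of its stand and hold it in the air over the middle of the dark mat, some 15 cm up and leaned back so that its label side looks upwards at about 45 degrees or flatter. Finish while still holding it there, and leave the other slide and the things around undisturbed.

Things in the scene. Friction and masses are not known exactly. Their poses are not given: they have to be found in the camera images.
- slide: Glass slide 76 mm long (its z axis), 36 mm wide (y), 5 mm thick (x), about 34 g. Stands on end, lowest 20 mm in the slot, top 84 mm above the desk, frosted end up. Origin: centre of its bottom end; +z towards the frosted end; +x points out of the label face. The top corner on the +y side has a 10 x 10 mm notch: grip the long edges (across y) below it.
- slide_mid (a point): Centre of that slide, 38 mm from its bottom end, axes as slide. Both faces look alike: only the notch tells which is the label face. The slide cracks if a finger presses on it with more than about 50 N.
- other_slide: Glass slide 76 mm long (its z axis), 36 mm wide (y), 5 mm thick (x), about 34 g. An identical slide standing upside down in the other stand: its notched, frosted end is down in the slot, hidden, and the top shows two square corners. Origin: centre of its bottom end, z up. Leave it standing.
- stand_a: Fixed grey plastic block 60 (x) x 70 (y) x 28 mm (z) that carries the notched slide in a slot 6 (x) x 37 (y) mm, 20 mm deep, in the middle of its top; looks the same turned by half a turn. Origin: centre of its underside, on the desk.
- stand_b: The same block, carrying the other slide.
- mat: Fixed dark rubber mat, 180 x 180 x 4 mm, flat on the desk. Origin: centre of its underside, on the desk.
- slide_box: Bystander: loose cardboard box of slides, 85 x 55 x 45 mm, origin at the centre of its underside.
- tube_rack: Bystander: white tube rack, 100 x 200 x 45 mm with tubes to 83 mm height, origin at the centre of its underside.
- dish: Bystander: closed round glass dish, 60 mm across, 14 mm high, origin at the centre of its underside.

How it is judged:
On the way:
1. the notched slide is drawn up clear of its stand, in the fingers (z of slide in the frame of stand_a above 0.035 m and contact force between the fingers and slide above 1 N), for 0.1 s.
At the end, for the whole second after the job is handed in: The notched slide is held still in the fingers, touching no stand or mat, its centre 90 to 300 mm above the desk and within 65 mm of the mat's centre seen from above, the label face's normal within 60 degrees of straight up; the other slide still stands in its stand (angle between slide's own x axis and vertical below 1.05 rad and horizontal distance between slide_mid and mat below 0.065 m and height (world z) of slide_mid between 0.09 and 0.3 m and contact force between the fingers and slide above 1 N and linear speed of slide below 0.03 m/s and contact force between slide and stand_a below 0.1 N and contact force between slide and stand_b below 0.1 N and contact force between slide and mat below 0.1 N and angle between other_slide's own z axis and vertical below 0.2 rad and distance of other_slide from where it was at the start of the episode below 0.012 m); the arm keeps its last pose, push and grip.
It fails at once if the slide is squeezed until it cracks (contact force between the fingers and slide above 100 N).
It fails at once if the other slide is disturbed (distance of other_slide from where it was at the start of the episode above 0.012 m or angle between other_slide's own z axis and vertical above 0.25 rad).
It fails at once if a bystander is pushed away (distance of any of slide_box, tube_rack, dish from where it was at the start of the episode above 0.02 m).
It also fails if it takes over 35 s, if anything falls off the work surface, if the arm or the gripper's body presses on something with over 40 N, if the wrist force passes 120 N, or if a joint passes its speed limit or range.

## Robot

A 6-joint arm with a two-finger parallel gripper is mounted at the origin on the work surface. World frame = base frame: x ahead of the robot, y to its left, z up, the work surface at z = 0. Lengths are in m, angles in rad, forces in N, time in s.
With the tool pointing down it reaches from about 0.425 to 0.95 m from the base axis. Payload 3.5 kg.
Tool frame: the origin (TCP) lies at the very end of the fingers, on their centre line; the grasp point (between the pads) lies 19 mm behind it (grip_depth is the distance from the TCP to the grasp point, in m); x points along the fingers, z is the direction in which the jaws open and shut, and the axes are right-handed (so a half turn about x gives the same grasp; the last joint's range is limited). The gripper opens to 85 mm and grips with 20 to 120 N. Pads are 22 mm wide; open, the fingers measure 114 mm over their backs; the gripper's body (76 mm by 85 mm) begins 54 mm behind the grasp point. The pads swing forward as they close: fully open they stand 13 mm farther back than shut.
Start: joints at [0.991, 0.286, 1.577, -0, 1.279, -0.15], TCP at [0.281, 0.614, 0.231] pointing down, gripper open.
Joint ranges: [-2.77, 2.77], [-0.9, 2.22], [0.21, 2.48], [-1.53, 4.67], [0.24, 2.81], [-2.84, 2.84]. Speed limits (rad/s): [2.79, 2.79, 3.14, 3.14, 3.14, 3.14].

## Interface

Orientations are given as a unit quaternion [x, y, z, w].
In Python, from plant import get_state, read_camera, calibration, sign_off, recognise, grip_depth gives the robot as it stands. The module is installed in compiled form; this text tells all that it offers.
- The arm moves only by the tool servo_tool, never from a script. Its argument "deltas" is a list that holds one entry, the list of rows, each a list of 4 numbers: the shift along the world's x, y, z scaled (see below), then the turn about the world's z scaled (see below). In form: [[[tx, ty, tz, spin], ...]]. A call has exactly 5 rows; each row is the pose to reach, as a shift and turn from the pose commanded when the call began; what a row does not reach only later rows make up. The controller multiplies each number of a shift by 10 cm and each number of a turn by 90 degrees. A row lasts 1/10 s, in which the tool goes at most 50 mm and 8.59 degrees, less where a joint would pass 70% of its speed; a pose out of reach is approached as far as the arm can. A call with a number of a shift or a turn outside -1 to 1 is refused whole. A call with a gripper value outside its range is refused whole. "claw" is the gripper's target within -1 to 1 (fully open at 1, half-way at 0, shut at -1), set as the call begins (left out, the last holds). The fingers move at their own pace and stop on an object; "force" is the grip in N (left out, the last holds). Time passes only in rows, so rows that repeat a pose let the fingers close, or fill a call up. It gives the time, the measured TCP pose, the force and the opening at its end, in the units of the state.
- get_state(): the state, without advancing time (a new reading comes with each control period).
- read_camera(name): name is "scene" or "top"; returns the picture (400x640x3 uint8, blue, green, red); there is no depth.
- calibration(name): a dict with "intrinsics" (3x3 intrinsics, pixels), "R" (3x3) and "t" (3): a world point X has camera coordinates R X + t. Camera axes: x right, y down, z forward; pixel columns grow to the right and rows downward; lengths in m; the calibration is good to about 2 mm. A picture is of the moment at which its call begins. calibration takes no time and is no camera call.
- sign_off(): hands the job in, once; it reports no verdict.
Trained networks look in the newest picture that a camera, given by its name, has taken for a name from the list of things; names that differ only in an ending like _2 or _b are one class to them, and where a whole thing is asked for, a point or a joint stands for the part that bears it (a point fixed in the world has none). Each returns a list of dicts, best first, with "p" (0 to 1); they miss things now and then, are a little off and sometimes report something else, mostly with a low value. They report only what shows in the picture. A call takes as long as a camera call.
- recognise(camera, query): "at" ([x, y, z] in m, in world coordinates, good to about 4 mm: the middle of the surface that is visible of it).
The state is a dict: "time": time; "qpos": joint angles; "dq": joint speeds; "joint_efforts": joint torques, N m; "eef_pos": TCP position; "tcp_rot": TCP orientation; "contact_force": force on the tool from outside, world axes, zero at the start; "wrist_torque": the same for the moment, N m; "opening": opening from 0.0 (shut) to 1.0 (fully open).
Only numpy, scipy, OpenCV 4.12 (cv2) and the standard library are available. Lean on these libraries where they do the work, as an engineer would, in place of code of your own. Each camera call takes 0.05 s, during which the arm holds its last target. There are 200 camera calls.

## Working session

There is one attempt and no reset: what is moved stays moved. The work goes in short steps, Python scripts to look and compute and a tool call to move; the robot and the scene stay as the last step left them, time stands still between calls to the robot, and variables do not carry over. Pictures are saved under pics/ and viewed, about 8 in all and at most 12, crops included, and the job is handed in when it is done.

Besides the shell and the picture viewer there is one more tool, called after ">>>" as name(argument=value, ...) on one line, values as JSON. servo_tool: Moves the arm, as the interface text tells. Its arguments: {"type":"object","properties":{"deltas":{"type":"array"},"claw":{"type":"number"},"force":{"type":"number"}},"required":["deltas"]}

```bash
mkdir -p pics
cat > h.py <<'E'
import numpy as np, cv2
from plant import *
def proj(cam,X):
    c=calibration(cam); p=c["intrinsics"]@(np.array(c["R"])@np.array(X,float)+c["t"]); return (p[:2]/p[2]).round(1)
def ray(cam,uv,z):
    c=calibration(cam); R=np.array(c["R"]); o=-R.T@c["t"]; d=R.T@np.linalg.inv(c["intrinsics"])@[uv[0],uv[1],1]
    return o+d*(z-o[2])/d[2]
E
python3 - <<'E'
from h import *
for c in("scene","top"):
    cv2.imwrite(f"pics/{c}0.png",read_camera(c))
    k=calibration(c); print(c,"cam at",(-np.array(k["R"]).T@k["t"]).round(3),k["intrinsics"][0][0])
    for q in("slide","stand_a","mat","slide_box","tube_rack","dish"):
        print(q,[(np.round(r["at"],3).tolist(),round(r["p"],2),proj(c,r["at"]).tolist()) for r in recognise(c,q)][:4])
print(get_state())
E
```

```text
scene cam at [1.187 0.109 0.905] 499.0532927940088
slide [([0.561, -0.272, 0.055], 0.69, [180.7, 162.5])]
stand_a [([0.573, -0.263, 0.028], 0.92, [185.9, 174.7]), ([0.556, 0.231, 0.026], 0.83, [412.6, 193.3])]
mat [([0.576, -0.005, 0.005], 0.72, [302.2, 195.0])]
slide_box [([0.785, 0.164, 0.047], 0.62, [374.7, 283.4]), ([0.575, -0.263, 0.029], 0.42, [185.6, 175.3])]
tube_rack [([0.772, -0.103, 0.044], 0.61, [236.3, 260.8])]
dish [([0.732, 0.295, 0.021], 0.82, [442.7, 272.1])]
top cam at [0.559 0.024 1.085] 430.51952006374813
slide []
stand_a [([0.546, 0.234, 0.031], 0.66, [227.1, 235.5]), ([0.559, -0.264, 0.025], 0.59, [430.6, 232.0])]
mat [([0.574, -0.006, 0.001], 0.6, [325.5, 225.0])]
slide_box [([0.774, 0.164, 0.046], 0.86, [256.7, 141.9])]
tube_rack [([0.76, -0.106, 0.046], 0.96, [367.7, 148.8])]
dish [([0.73, 0.294, 0.015], 0.7, [206.0, 161.3])]
{'time': 0.7, 'qpos': array([ 9.91007834e-01,  2.86268416e-01,  1.57666029e+00, -2.84777011e-05,
        1.27857486e+00, -1.50017956e-01]), 'dq': array([ 0.00062429,  0.00094056, -0.00041811,  0.00040727, -0.00025982,
       -0.00114836]), 'joint_efforts': array([-7.90648323e-05, -4.05806780e+01, -2.92872012e+01, -1.52909488e-04,
        1.38040900e-04,  8.24642541e-06]), 'eef_pos': array([0.28124208, 0.61362805, 0.23136748]), 'tcp_rot': array([-0.38188115,  0.59508385,  0.38188926,  0.59514922]), 'contact_force': array([ 0.2156741 , -0.3710971 , -0.53190948]), 'wrist_torque': array([0.01428356, 0.02535177, 0.01127305]), 'opening': 0.9982120008563807}
```

View pics/scene0.png

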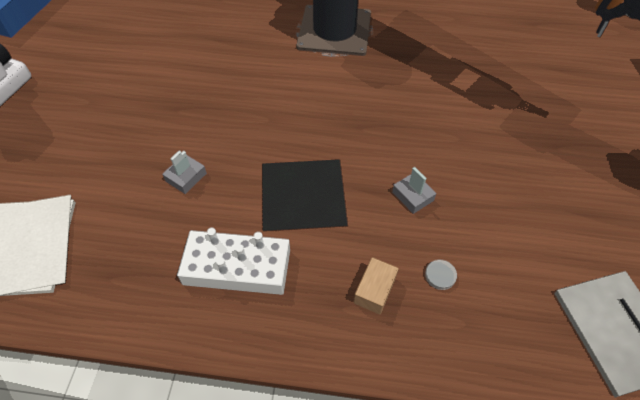

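View pics/top0.png

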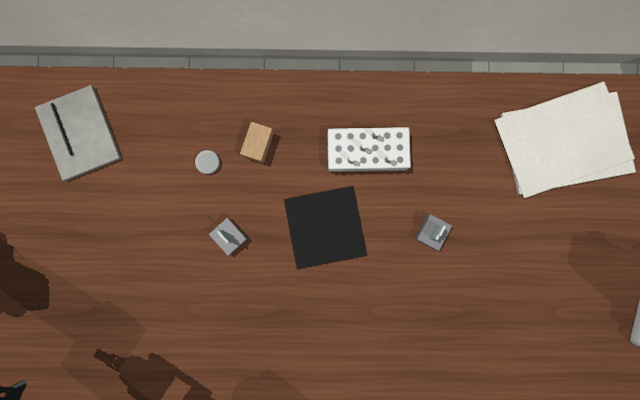

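The two stands are at about (184,173) and (414,190) in scene, and (435,232) and (228,236) in top. The mat is in the middle. I'll enlarge the slides next.

Run:
```python
from h import *
s=cv2.imread("pics/scene0.png");t=cv2.imread("pics/top0.png")
def cr(im,u,v):
    return cv2.resize(im[v-28:v+28,u-36:u+36],(396,298),interpolation=cv2.INTER_CUBIC)
a=np.vstack([np.hstack([cr(s,184,172),cr(s,414,188)]),np.hstack([cr(t,432,234),cr(t,228,236)])])
cv2.imwrite("pics/crop0.png",a)
```

```text
(no output)
```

View pics/crop0.png

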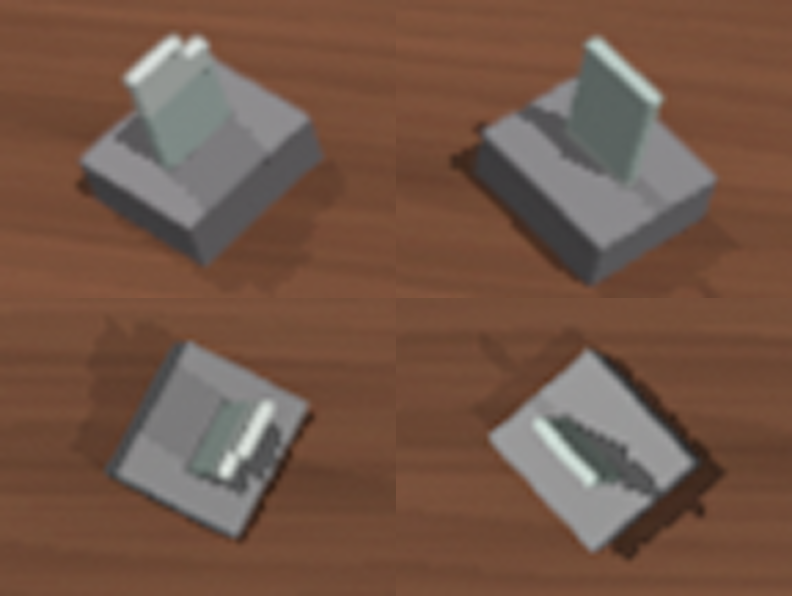

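Run:
```python
from h import *
c=np.array([(188,45),(308,107),(240,237),(118,172)])/5.5+[396-.4,206-.4]
P=np.array([ray("top",p,.028) for p in c]);print(P.round(4).tolist(),P.mean(0).round(4))
for i in range(4):
    d=P[(i+1)%4]-P[i];print(np.linalg.norm(d).round(4),np.degrees(np.arctan2(d[1],d[0])).round(1))
s=np.array([(221,172),(271,105)])/5.5+[395.6,205.6]
S=[ray("top",p,z) for p,z in zip(s,(.074,.084))];print("slide top",np.round(S,4))
s=np.array([(78+52,82),(176,40)])/5.5+[148-.4,144-.4]
print("scene top edge", [ray("scene",p,.084).round(4) for p in s])
c=np.array([(82,160),(200,222),(316,120)])/5.5+[147.6,143.6]
print("scene stand",[ray("scene",p,.028).round(4) for p in c])
# refined by detecting bright edge pixels
t=cv2.imread("pics/top0.png").astype(int); 
ys,xs=np.where(t[220:250,420:450].min(2)>185); pts=np.c_[xs+420,ys+220].astype(np.float32); W=np.array([ray("top",p,.083) for p in pts])
print(len(W),W.mean(0).round(4)); u,_,v=np.linalg.svd(W[:,:2]-W[:,:2].mean(0)); print(np.degrees(np.arctan2(v[0,1],v[0,0])))
m=np.array(recognise("top","mat")[0]["at"]) if 0 else None
st=get_state()
from scipy.spatial.transform import Rotation as R
print(R.from_quat(st["tcp_rot"]).as_matrix().round(3))
```

```text
[[0.6034, -0.262, 0.028], [0.5762, -0.3156, 0.028], [0.5181, -0.2847, 0.028], [0.5465, -0.2304, 0.028]] [ 0.5611 -0.2732  0.028 ]
0.0601 -116.9
0.0659 152.0
0.0613 62.4
0.0652 -29.1
slide top [[ 0.5474 -0.2633  0.074 ]
 [ 0.576  -0.2819  0.084 ]]
scene top edge [array([ 0.5743, -0.2816,  0.084 ]), array([ 0.5519, -0.2701,  0.084 ])]
scene stand [array([ 0.5737, -0.3156,  0.028 ]), array([ 0.5972, -0.2602,  0.028 ]), array([ 0.5417, -0.228 ,  0.028 ])]
30 [ 0.5591 -0.2723  0.083 ]
147.21815603072417
[[ 0.    -0.909  0.417]
 [ 0.     0.417  0.909]
 [-1.    -0.     0.   ]]
```

The notched slide is in the stand at about (0.560, −0.272), and its +y axis points at about 150°. Its label face looks along 60°, towards the scene camera. I'll carry the tool over there high up.

>>> servo_tool(deltas=[[[0.08,-0.2,0,-0.03],[0.16,-0.4,0,-0.06],[0.24,-0.6,0,-0.09],[0.32,-0.8,0,-0.12],[0.4,-1.0,0,-0.15]]], claw=1, force=20)

```text
time: 1.2
eef_pos: [0.3215, 0.5128, 0.2314]
tcp_rot: [-0.309, 0.636, 0.309, 0.636]
contact_force: [-0.1, 0.9, -0.0]
opening: 1.001
```

>>> servo_tool(deltas=[[[0.08,-0.2,0,-0.03],[0.16,-0.4,0,-0.06],[0.24,-0.6,0,-0.09],[0.32,-0.8,0,-0.12],[0.4,-1.0,0,-0.15]]])

```text
time: 1.7
eef_pos: [0.3615, 0.4128, 0.2315]
tcp_rot: [-0.232, 0.668, 0.232, 0.668]
contact_force: [-0.1, 0.7, -1.0]
opening: 1.001
```

>>> servo_tool(deltas=[[[0.08,-0.2,0,-0.03],[0.16,-0.4,0,-0.06],[0.24,-0.6,0,-0.09],[0.32,-0.8,0,-0.12],[0.4,-1.0,0,-0.15]]])

```text
time: 2.2
eef_pos: [0.4015, 0.3128, 0.2316]
tcp_rot: [-0.152, 0.69, 0.152, 0.691]
contact_force: [-0.2, -0.6, 0.6]
opening: 0.999
```

>>> servo_tool(deltas=[[[0.08,-0.2,0,-0.03],[0.16,-0.4,0,-0.06],[0.24,-0.6,0,-0.09],[0.32,-0.8,0,-0.12],[0.4,-1.0,0,-0.15]]])

```text
time: 2.7
eef_pos: [0.4415, 0.2128, 0.2316]
tcp_rot: [-0.069, 0.703, 0.069, 0.704]
contact_force: [0.2, 0.4, 0.1]
opening: 1.002
```

>>> servo_tool(deltas=[[[0.08,-0.2,0,-0.03],[0.16,-0.4,0,-0.06],[0.24,-0.6,0,-0.09],[0.32,-0.8,0,-0.12],[0.4,-1.0,0,-0.15]]])

```text
time: 3.2
eef_pos: [0.4815, 0.1127, 0.2316]
tcp_rot: [0.014, 0.707, -0.014, 0.707]
contact_force: [-0.1, 0.0, 0.1]
opening: 1.0
```

>>> servo_tool(deltas=[[[0.08,-0.2,0,-0.03],[0.16,-0.4,0,-0.06],[0.24,-0.6,0,-0.09],[0.32,-0.8,0,-0.12],[0.4,-1.0,0,-0.15]]])

```text
time: 3.7
eef_pos: [0.5215, 0.0127, 0.2316]
tcp_rot: [0.097, 0.7, -0.097, 0.701]
contact_force: [0.9, -0.4, 0.1]
opening: 1.0
```

>>> servo_tool(deltas=[[[0.08,-0.2,0,-0.03],[0.16,-0.4,0,-0.06],[0.24,-0.6,0,-0.09],[0.32,-0.8,0,-0.12],[0.4,-1.0,0,-0.15]]])

```text
time: 4.2
eef_pos: [0.5616, -0.0873, 0.2315]
tcp_rot: [0.179, 0.684, -0.179, 0.684]
contact_force: [0.3, 0.1, -0.0]
opening: 0.999
```

>>> servo_tool(deltas=[[[0,-0.2,0,0],[0,-0.4,0,0],[0,-0.6,0,0],[0,-0.8,0,0],[0,-1.0,0,0]]])

```text
time: 4.7
eef_pos: [0.5613, -0.1875, 0.2314]
tcp_rot: [0.178, 0.684, -0.178, 0.684]
contact_force: [0.6, 0.2, -0.2]
opening: 1.0
```

>>> servo_tool(deltas=[[[0,-0.2,0,0],[0,-0.4,0,0],[0,-0.6,0,0],[0,-0.86,0,0],[0,-0.86,0,0]]])

```text
time: 5.2
eef_pos: [0.561, -0.2758, 0.2313]
tcp_rot: [0.178, 0.684, -0.179, 0.684]
contact_force: [0.7, -0.0, -0.6]
opening: 0.996
```

>>> servo_tool(deltas=[[[-0.01,0.03,-0.2,0],[-0.01,0.03,-0.4,0],[-0.01,0.03,-0.6,0],[-0.01,0.03,-0.8,0],[-0.01,0.03,-1.0,0]]])

```text
time: 5.7
eef_pos: [0.5603, -0.2692, 0.1306]
tcp_rot: [0.178, 0.684, -0.178, 0.684]
contact_force: [0.4, 0.1, -0.4]
opening: 0.996
```

Run:
```python
from h import *
s=read_camera("scene");t=read_camera("top")
print(proj("top",[.56,-.272,.13]),get_state()["eef_pos"])
cv2.imwrite("pics/c1.png",np.hstack([cv2.resize(s[120:200,140:240],(400,320),interpolation=2),cv2.resize(t[195:275,385:485],(400,320),interpolation=2)]))
```

```text
[446.8 231.6] [ 0.55829314 -0.26784546  0.12758049]
```

View pics/c1.png

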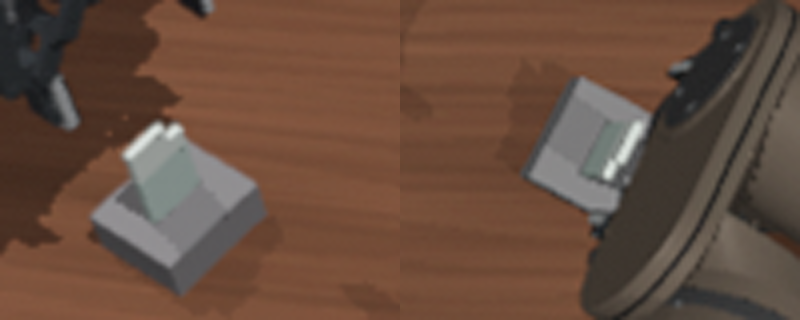

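Run:
```python
from h import *
for i in range(3):
    print(get_state()["eef_pos"],get_state()["time"]); read_camera("top")
d=np.array([np.cos(np.radians(150.9)),np.sin(np.radians(150.9)),0])
for k in(-1,1):
    for z in(.131,.144): print(proj("scene",np.array([.5602,-.2694,z])+k*d*.0425), end=" ")
```

```text
[ 0.55829314 -0.26784546  0.12758049] 5.8
[ 0.55930512 -0.2685633   0.12964838] 5.85
[ 0.56021733 -0.26924933  0.13132804] 5.9
[158.  152.2] [156.3 148. ] [188.4 126.8] [187.  122.4]
```

The fingertips show at scene (157,151) and (191,122), where they should be. Next I correct y by −3 mm, go down, and then close.

>>> servo_tool(deltas=[[[0,-0.03,-0.2,0],[0,-0.03,-0.45,0],[0,-0.03,-0.68,0],[0,-0.03,-0.84,0],[0,-0.03,-0.91,0]]])

```text
time: 6.45
eef_pos: [0.5601, -0.2722, 0.0396]
tcp_rot: [0.178, 0.685, -0.178, 0.684]
contact_force: [0.0, -0.2, -0.0]
opening: 0.999
```

>>> servo_tool(deltas=[[[0,0,0,0],[0,0,0,0],[0,0,0,0],[0,0,0,0],[0,0,0,0]]], claw=-0.1)

```text
time: 6.95
eef_pos: [0.5606, -0.2726, 0.0411]
tcp_rot: [0.178, 0.684, -0.178, 0.685]
contact_force: [-0.7, -0.3, -0.9]
opening: 0.449
```

Run:
```python
from h import *
s=read_camera("scene");print(get_state()["eef_pos"],get_state()["opening"])
cv2.imwrite("pics/c2.png",cv2.resize(s[120:200,140:240],(600,480),interpolation=2))
```

```text
[ 0.56049404 -0.27256     0.04087935] 0.44869817759840763
```

View pics/c2.png

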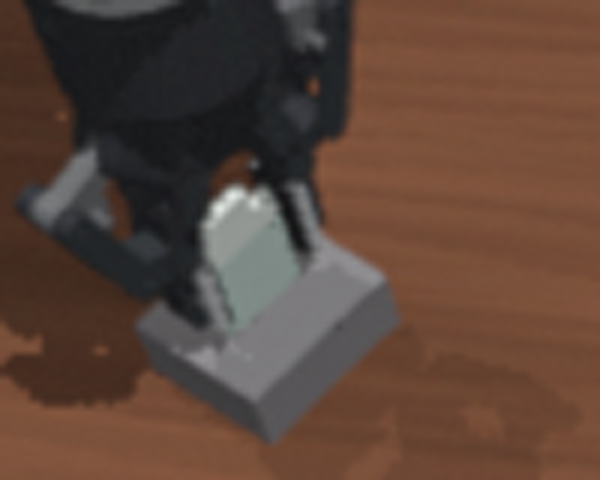

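The slide stands centred between the fingers, at about (250,260) in the crop. I'll close lightly and draw it up.

>>> servo_tool(deltas=[[[0,0,0,0],[0,0,0,0],[0,0,0,0],[0,0,0,0],[0,0,0,0]]], claw=-0.4, force=20)

```text
time: 7.5
eef_pos: [0.5604, -0.2725, 0.0408]
tcp_rot: [0.178, 0.684, -0.178, 0.684]
contact_force: [-1.4, 1.0, 4.9]
opening: 0.413
```

>>> servo_tool(deltas=[[[0,0,0.05,0],[0,0,0.15,0],[0,0,0.25,0],[0,0,0.35,0],[0,0,0.45,0]]])

```text
time: 8.0
eef_pos: [0.5604, -0.2725, 0.0865]
tcp_rot: [0.178, 0.684, -0.178, 0.685]
contact_force: [0.6, -0.7, -0.3]
opening: 0.416
```

>>> servo_tool(deltas=[[[0,0,0.1,0],[0,0,0.2,0],[0,0,0.3,0],[0,0,0.35,0],[0,0,0.35,0]]])

```text
time: 8.5
eef_pos: [0.5608, -0.2728, 0.1216]
tcp_rot: [0.178, 0.684, -0.178, 0.685]
contact_force: [-0.8, -0.1, -0.4]
opening: 0.416
```

Run:
```python
from h import *
s=read_camera("scene");st=get_state();print(st["time"],st["eef_pos"],st["opening"])
cv2.imwrite("pics/c3.png",cv2.resize(s[80:200,110:260],(600,480),interpolation=2))
```

```text
8.55 [ 0.56038346 -0.27247549  0.12076087] 0.41694239285144064
```

View pics/c3.png

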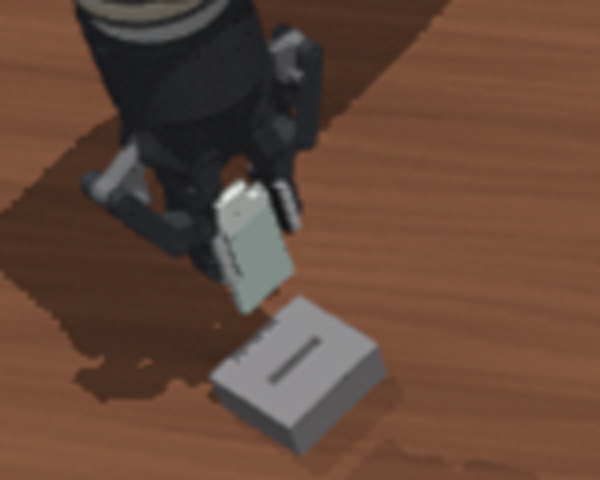

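Criterion 1 is met: the slide is clear of the stand and still square in the fingers. The tool itself cannot tilt, so I'll pivot the slide about the finger axis. I carry it past the label side of the empty fixed stand, lower its end beside the block, and draw the grip back over it.

>>> servo_tool(deltas=[[[0.06,0.11,0,0],[0.12,0.23,0,0],[0.19,0.34,0,0],[0.25,0.46,0,0],[0.25,0.46,0,0]]])

```text
time: 9.05
eef_pos: [0.586, -0.2242, 0.1201]
tcp_rot: [0.177, 0.685, -0.177, 0.684]
contact_force: [0.9, -0.1, 0.2]
opening: 0.416
```

>>> servo_tool(deltas=[[[0,0,-0.15,0],[0,0,-0.35,0],[0,0,-0.55,0],[0,0,-0.72,0],[0,0,-0.8,0]]])

```text
time: 9.55
eef_pos: [0.5835, -0.2259, 0.0372]
tcp_rot: [0.178, 0.686, -0.178, 0.683]
contact_force: [0.3, 0.6, -0.6]
opening: 0.42
```

Run:
```python
from h import *
s=read_camera("scene");st=get_state();print(st["time"],st["eef_pos"],st["opening"],st["contact_force"])
cv2.imwrite("pics/c4.png",cv2.resize(s[100:220,130:280],(600,480),interpolation=2))
```

```text
9.6 [ 0.58331152 -0.2257405   0.03675723] 0.42043137104411155 [ 0.0997698  -0.72193609  0.11299842]
```

View pics/c4.png

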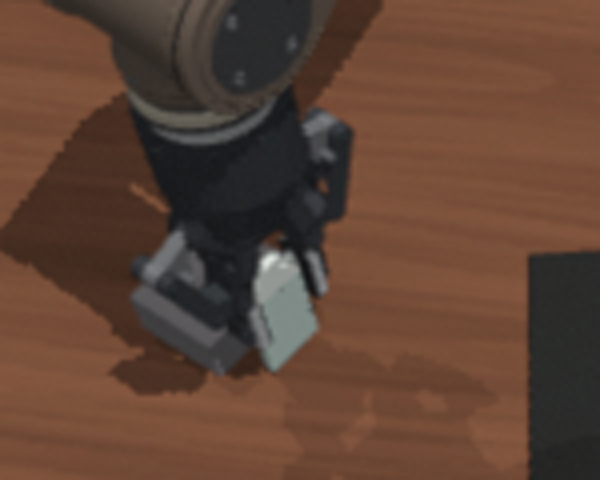

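The slide hangs beside the stand's label side, at about (285,320) in the crop, and is free. I now draw the grip back over the block.

>>> servo_tool(deltas=[[[-0.02,-0.05,0,0],[-0.05,-0.1,0,0],[-0.08,-0.15,0,0],[-0.11,-0.2,0,0],[-0.14,-0.25,0,0]]])

```text
time: 10.1
eef_pos: [0.5727, -0.2508, 0.0415]
tcp_rot: [0.18, 0.683, -0.177, 0.686]
contact_force: [5.1, 4.4, -0.1]
opening: 0.417
```

>>> servo_tool(deltas=[[[-0.03,-0.05,0,0],[-0.06,-0.1,0,0],[-0.09,-0.15,0,0],[-0.11,-0.2,0,0],[-0.11,-0.2,0,0]]])

```text
time: 10.6
eef_pos: [0.5603, -0.2713, 0.0409]
tcp_rot: [0.179, 0.684, -0.178, 0.684]
contact_force: [0.8, 3.0, 1.7]
opening: 0.417
```

Run:
```python
from h import *
s=read_camera("scene");st=get_state();print(st["time"],st["eef_pos"],st["opening"],st["contact_force"])
cv2.imwrite("pics/c5.png",cv2.resize(s[100:220,130:280],(600,480),interpolation=2))
```

```text
10.65 [ 0.56033262 -0.27125707  0.04087262] 0.41772447805565677 [1.3756927  2.13431043 1.55102617]
```

View pics/c5.png

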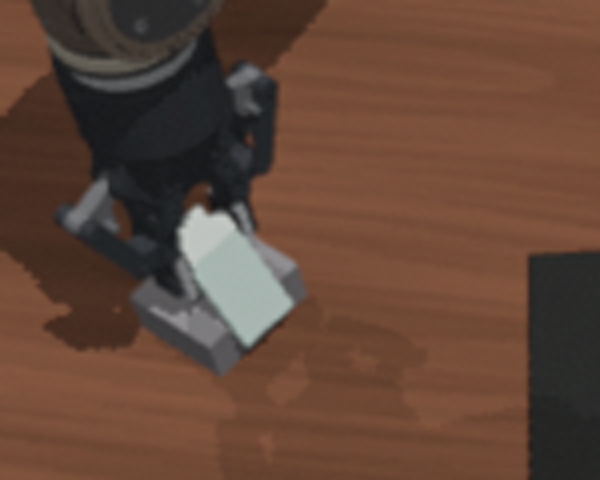

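The slide now lies leaned over the rim, with the label face up towards the camera. I push 3 mm more, then lift and carry it to the mat.

>>> servo_tool(deltas=[[[-0.01,-0.03,0,0],[-0.01,-0.03,0,0],[-0.01,-0.03,0.1,0],[-0.01,-0.03,0.25,0],[-0.01,-0.03,0.4,0]]])

```text
time: 11.15
eef_pos: [0.5593, -0.2753, 0.082]
tcp_rot: [0.177, 0.684, -0.178, 0.685]
contact_force: [0.0, 0.6, 0.2]
opening: 0.411
```

>>> servo_tool(deltas=[[[0,0,0.15,0],[0,0,0.3,0],[0,0,0.45,0],[0,0,0.6,0],[0,0,0.6,0]]])

```text
time: 11.65
eef_pos: [0.5607, -0.2754, 0.1439]
tcp_rot: [0.177, 0.682, -0.179, 0.686]
contact_force: [-0.1, 0.7, -0.0]
opening: 0.416
```

>>> servo_tool(deltas=[[[0.01,0.1,0,0],[0.02,0.3,0,0],[0.03,0.5,0,0],[0.04,0.7,0,0],[0.05,0.9,0,0]]])

```text
time: 12.15
eef_pos: [0.5639, -0.1817, 0.1396]
tcp_rot: [0.178, 0.685, -0.177, 0.684]
contact_force: [-0.1, -0.7, 0.0]
opening: 0.417
```

>>> servo_tool(deltas=[[[0.01,0.2,0,0],[0.02,0.4,0,0],[0.03,0.6,0,0],[0.04,0.8,0,0],[0.05,1.0,0,0]]])

```text
time: 12.65
eef_pos: [0.5687, -0.0817, 0.1398]
tcp_rot: [0.177, 0.685, -0.177, 0.684]
contact_force: [0.1, 0.0, 0.3]
opening: 0.417
```

>>> servo_tool(deltas=[[[0.01,0.2,0,0],[0.02,0.4,0,0],[0.02,0.6,0,0],[0.02,0.7,0,0],[0.02,0.7,0,0]]])

```text
time: 13.15
eef_pos: [0.5707, -0.0123, 0.14]
tcp_rot: [0.177, 0.685, -0.177, 0.684]
contact_force: [0.8, -0.6, -0.4]
opening: 0.419
```

Run:
```python
from h import *
s=read_camera("scene");t=read_camera("top");st=get_state();print(st["time"],st["eef_pos"],st["opening"])
print([(np.round(r["at"],3),round(r["p"],2)) for r in recognise("scene","slide")],[(np.round(r["at"],3),round(r["p"],2)) for r in recognise("scene","mat")])
cv2.imwrite("pics/c6.png",np.hstack([cv2.resize(s[100:220,230:380],(400,320),interpolation=2),cv2.resize(t[170:290,255:405],(400,320),interpolation=2)]))
cv2.imwrite("pics/s6.png",s)
```

```text
13.25 [ 0.57104732 -0.01408578  0.14019113] 0.4147281704204928
[(array([0.581, 0.007, 0.145]), 0.76)] [(array([ 0.579, -0.003,  0.007]), 0.79)]
```

View pics/c6.png

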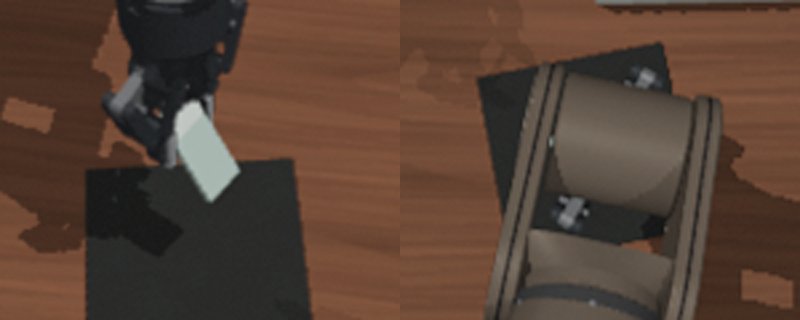

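The slide is held over the mat with its bottom corners at scene (309,176) and (320,164). I'll check the tilt against these pixels.

Run:
```python
from h import *
from scipy.optimize import least_squares
a=np.radians(150.9);d=np.array([np.cos(a),np.sin(a),0]);u=np.array([np.cos(a-np.pi/2),np.sin(a-np.pi/2),0]);k=np.array([0,0,1])
P=np.array([.571,-.0141,.159])
def pr(th,l): 
    ax=np.sin(th)*u-np.cos(th)*k
    return np.array([proj("scene",P+ax*l+s*.018*d+.0025*(np.cos(th)*u+np.sin(th)*k)) for s in(-1,1)])
obs=np.array([[308.8,175.8],[320,163.8]])-.3
for deg in(0,30,40,45,50,55,60,70): print(deg,pr(np.radians(deg),.052).tolist(),np.abs(pr(np.radians(deg),.052)-obs).mean().round(2))
f=least_squares(lambda x:(pr(x[0],x[1])-obs).ravel(),[.8,.052],diff_step=1e-2,x_scale=[1,.05]);print(np.degrees(f.x[0]),f.x[1],f.fun)
o=recognise("scene","stand_b");read_camera("scene");print([(np.round(r["at"],3),round(r["p"],2)) for q in("dish","slide_box","tube_rack","other_slide") for r in recognise("scene",q)])
```

```text
0 [[292.4, 169.9], [303.3, 158.7]] 10.73
30 [[302.4, 173.6], [313.4, 162.1]] 3.93
40 [[305.3, 173.6], [316.2, 162.0]] 2.52
45 [[306.5, 173.4], [317.5, 161.8]] 2.0
50 [[307.7, 173.0], [318.7, 161.4]] 1.6
55 [[308.7, 172.5], [319.7, 160.8]] 1.47
60 [[309.6, 171.8], [320.7, 160.1]] 2.3
70 [[311.0, 170.0], [322.1, 158.2]] 3.93
47.16155140483695 0.057307811367359726 [ 0.1 -0.2 -0.1  0.2]
[(array([0.73 , 0.294, 0.018]), 0.65), (array([0.786, 0.168, 0.048]), 0.59), (array([ 0.772, -0.103,  0.043]), 0.87), (array([ 0.572, -0.269,  0.03 ]), 0.65), (array([0.548, 0.235, 0.057]), 0.78)]
```

The fit gives a tilt of about 47°, with the centre near the mat's centre and about 0.146 m up. The bystanders and the other slide have not moved. I'm handing it in.

```bash
python3 -c "
from plant import *
s=get_state();print(s['time'],s['eef_pos'],abs(s['dq']).max(),s['opening']);print(sign_off())"
```

```text
13.65 [ 0.57125319 -0.01487272  0.14031914] 0.0024178290745299666 0.4120933674151602
the job is handed in; nothing more can be done
None
```

I handed the job in at 13.65 s with the notched slide held over the mat; `sign_off` gives no verdict, so I don't know how it was judged.

- **Grip and lift:** I took the slide by its long edges at the 20 N minimum grip and lifted it about 80 mm, clear of its stand.
- **Leaning it back:** the tool cannot tilt, so I pivoted the slide between the fingers against the rim of its empty, fixed stand, then carried it to the mat. The force on the tool during this was about 7 N at most.
- **Tilt and position:** a fit to the scene picture gave about 47° of tilt, label side up. The slide's centre is roughly 0.146 m above the desk and about 5 mm from the mat's centre.
- **Fit uncertainty:** that fit put the grip 57 mm from the slide's bottom end, against my 52 mm estimate. Holding it at 52 mm the best match was nearer 50–55°, and either way it is well inside the 60° limit.
- **Steadiness:** the arm was still at hand-in and the fingers were still on the slide (opening 0.41).
- **Surroundings:** the networks found the other slide, dish, box and rack where they were at the start, within about 5 mm. I checked the other slide by position only and did not measure its tilt.

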